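# Tug-test the locating pins

## Robot

A 7-joint arm with a two-finger parallel gripper is mounted at the origin on the work surface; the furniture and walls round the work are solid. World frame = base frame: x ahead of the robot, y to its left, z up, the work surface at z = 0. Lengths are in m, angles in rad, forces in N, time in s.
With the tool pointing down it reaches from about 0.35 to 0.9 m from the base axis. Payload 7.2 kg.
Tool frame: the origin (TCP) lies at the very end of the fingers, on their centre line; the grasp point (between the pads) lies r.grip_point_offset behind it (r.grip_point_offset is the distance from the TCP to the grasp point, in m); x points along the fingers, y is the direction in which the jaws open and shut, and the axes are right-handed (so a half turn about x gives the same grasp; the last joint's range is limited). The gripper opens to 88 mm and grips with 3 to 60 N. Pads are 20 mm wide; open, the fingers measure 115 mm over their backs; the gripper's body (75 mm by 178 mm) begins 61 mm behind the grasp point.
Start: joints at [-1.368, 0.411, -0.013, 1.596, 0.006, 1.134, -0.082], TCP at [0.167, 0.602, 0.195] pointing down, gripper open.
Joint ranges: [-2.95, 2.95], [-0.29, 1.99], [-1.47, 1.44], [0.14, 2.54], [-1.03, 4.17], [0.13, 1.85], [-2.86, 2.86]. Speed limits (rad/s): [2.39, 2.39, 3.01, 3.01, 3.14, 3.14, 3.14].

## Interface

Orientations are given as a unit quaternion [x, y, z, w].
In Python, from bench import r, vision gives the robot as it stands.
- The arm moves only by the tool move_arm, never from a script. Its argument "plan" is a list of rows, each a list of 7 numbers: the closure, from -1 (fully open) to 1 (shut), so that 0 is half open, then the shift along the tool's x, y, z in m, then the turn, a rotation vector about the tool's x, y, z in rad. In form: [[gripper, dx, dy, dz, ax, ay, az], ...]. A call has 1 to 5 rows; each row shifts and turns the pose as measured when the row begins, along the tool's axes as they then stand; what a row does not reach is not made up. A row lasts 1/10 s, in which the tool goes at most 50 mm and 8.59 degrees, less where a joint would pass 70% of its speed; a pose out of reach is approached as far as the arm can. A call with a gripper value outside its range is refused whole. The fingers move at their own pace and stop on an object; "squeeze" is the grip in N (left out, the last holds). Time passes only in rows, so rows that do not move let the fingers close. It gives the time, the measured TCP pose, the force and the opening at its end, in the units of the state.
- r.get_state(): the state, without advancing time (a new reading comes with each control period).
- vision.capture(name): name is "side" or "top" or "wrist"; returns a dict with "pixels" (384x512x3 uint8, blue, green, red), "range_z" (384x512 float32, m along the optical axis (not along the pixel's ray), 0 where there is no reading), "fx", "fy", "cx", "cy" (pixels), "dist" ([k1, k2, p1, p2, k3] as OpenCV has them; the pictures are not rectified), "R" (3x3) and "t" (3): a world point X has camera coordinates R X + t. Camera axes: x right, y down, z forward; pixel columns grow to the right and rows downward; lengths in m; the calibration is good to about 2 mm. A picture is of the moment at which its call begins.
- r.finish_job(): hands the job in, once; it reports no verdict.
The state is a dict: "time": time; "joints": joint angles; "qvel": joint speeds; "joint_torque": joint torques, N m; "ee_pos": TCP position; "ee_rot": TCP orientation; "contact_force": force on the tool from outside, world axes, zero at the start; "wrist_torque": the same for the moment, N m; "width": opening from 0.0 (shut) to 1.0 (fully open).
Only numpy, scipy, OpenCV 4.12 (cv2) and the standard library are available. Lean on these libraries where they do the work, as an engineer would, in place of code of your own. Each camera call takes 0.05 s, during which the arm holds its last target.

## Task

Check that the two locating pins in the block are retained: pull each straight up with about 15 N (never more than 21 N) and keep up the pull for about a second. A pin that holds is let back down fully home in the block; the one that comes out has lost its clip, so set it down, without dropping it, in the parts tray. Do not disturb the other things on the bench.

Things in the scene. Friction and masses are not known exactly. Their poses are not given: they have to be found in the camera images.
- pin_a_mid (a point): flange centre, about mid-length, of the steel locating pin in the block's -y bore; z up along the pin. From the top: stem to grip 16 mm diameter x 40 mm, flange 34 x 5 mm, neck 12 x 30 mm, foot 24 x 8 mm; 83 mm, 0.12 kg. Home, this point is 46.5 mm above the bench; the stem reaches from 2.5 to 42.5 mm above this point, the foot's end is 40.5 mm below it.
- pin_b_mid (a point): the same point of the identical pin in the block's +y bore. Which of the two lacks its clip differs from time to time and cannot be seen. The pin without a clip lifts out with only its weight and is clear of the block after 38 mm.
- block: aluminium locator block bolted to the bench, 70 mm (x) by 170 mm (y) by 44 mm high with a 12 mm low foot at each y end (228 mm overall); origin under its centre, z up. Two 27 mm bores lie on its y axis at -55 and +55 mm, each with a pin hanging loosely in it by its flange.
- clip (a joint): lift in m (0 = unloaded) of the one spring clip hidden in the block under one of the pins. That pin rises freely by its end play (1 to 8 mm, different each time), then its foot meets the clip, which yields 0.25 mm per newton (15 N = 3.75 mm) and springs back; it cannot be pulled out within the permitted force.
- tray: shallow open blue pressed parts tray fixed to the bench, 189 mm (x) by 133 mm (y), walls 30 mm high, floor 2 mm thick; origin under its centre.
- carton: small closed carton, 87x89x64 mm, bystander; origin under its centre.
- tape: tape measure, 34x88x60 mm, bystander; origin under its centre.
- key: black bent hex key, 41x105x9 mm, bystander; origin under its centre.

How it is judged:
By the outcome, as a careful person would: the job done as asked, in the order asked, and still so for the second after the job is handed in, with the robot touching nothing.
It also fails if it takes over 58 s, if anything falls off the work surface, if the arm or the gripper's body presses on something with over 40 N, if the wrist force passes 120 N, or if a joint passes its speed limit or range.

## Working session

There is one attempt and no reset: what is moved stays moved. The work goes in short steps, Python scripts to look and compute and a tool call to move; the robot and the scene stay as the last step left them, time stands still between calls to the robot, and variables do not carry over. Pictures are saved under pics/ and viewed, and the job is handed in when it is done.

Besides the shell and the picture viewer there is one more tool, called after "Emit:" in YAML: its name, and indented under it one key for each argument. move_arm: Moves the arm, as the interface text tells. Its arguments: {"type":"object","properties":{"plan":{"type":"array"},"squeeze":{"type":"number"}},"required":["plan"]}

```bash
mkdir -p pics; ls; cat > h.py <<'E'
import numpy as np, cv2
from bench import r, vision
def save(c,n): cv2.imwrite('pics/'+n+'.png',c['pixels'])
def pts(c):
    h,w=c['range_z'].shape
    K=np.array([[c['fx'],0,c['cx']],[0,c['fy'],c['cy']],[0,0,1.]])
    u,v=np.meshgrid(np.arange(w),np.arange(h))
    p=cv2.undistortPoints(np.stack([u,v],-1).reshape(-1,1,2).astype(np.float64),K,np.array(c['dist'],float)).reshape(h,w,2)
    z=c['range_z'].astype(float)
    X=np.dstack([p[...,0]*z,p[...,1]*z,z])
    W=(X-np.array(c['t']))@np.array(c['R'])
    W[z==0]=np.nan
    return W
E
python3 - <<'E'
from h import *
s=r.get_state()
for k,v in s.items(): print(k,np.round(v,4))
print(r.grip_point_offset)
for n in ['top','side']:
    c=vision.capture(n); save(c,n+'0'); np.save(n+'0.npy',pts(c)); print(n,np.round(c['R'],3),np.round(c['t'],3),c['fx'])
E
```

```text
pics
time 0.0
joints [-1.3682  0.4119 -0.0127  1.597   0.0056  1.1343 -0.0822]
qvel [ 0.0009  0.0007 -0.0003  0.0006  0.0001 -0.0001  0.0011]
joint_torque [-4.00000e-04 -5.87959e+01  6.41100e-01 -2.91086e+01 -5.39000e-02
  1.84000e-02  2.00000e-04]
ee_pos [0.1671 0.6017 0.1942]
ee_rot [ 0.0949  0.7007 -0.096   0.7006]
contact_force [0.4855 0.6082 0.3627]
wrist_torque [-0.0533 -0.0315 -0.0465]
width 1.0005
0.0187
top [[ 0.008 -1.     0.005]
 [-0.974 -0.009 -0.225]
 [ 0.225 -0.003 -0.974]] [-0.018  0.601  1.011] 440.9284684615611
side [[ 0.81  -0.586 -0.006]
 [-0.392 -0.534 -0.749]
 [ 0.436  0.609 -0.662]] [-0.492  0.238  0.901] 426.12808542808824
```

View pics/top0.png

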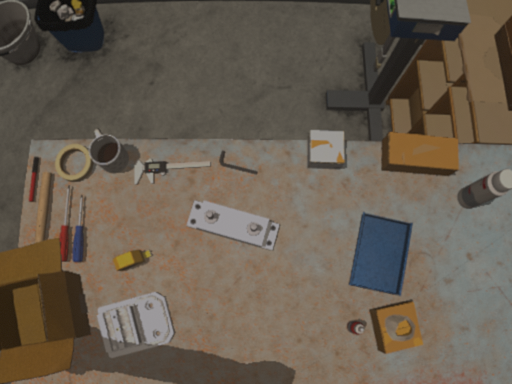

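View pics/side0.png

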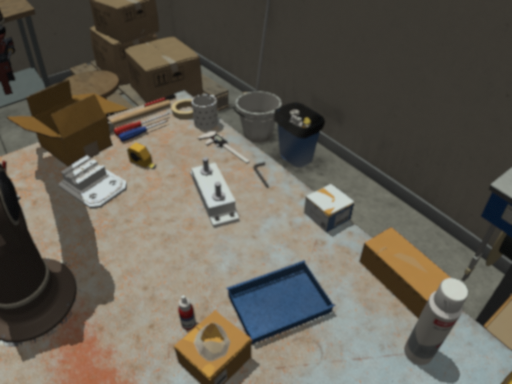

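The top view shows the block at about (235,224), with pins at (211,216) and (254,228), and the tray at (381,253). The side view agrees, with pins at (206,168) and (217,190). I'll measure them next.

```bash
python3 - <<'E'
from h import *
W=np.load('top0.npy'); S=np.load('side0.npy')
im=cv2.imread('pics/top0.png'); 
cv2.imwrite('pics/top0c.png',cv2.resize(im[180:270,170:300],None,fx=6,fy=6,interpolation=cv2.INTER_CUBIC))
im2=cv2.imread('pics/side0.png')
cv2.imwrite('pics/side0c.png',cv2.resize(im2[140:240,170:260],None,fx=6,fy=6,interpolation=cv2.INTER_CUBIC))
for (u,v) in [(211,216),(254,228),(235,224),(381,253),(326,145),(135,260),(240,165),(300,220),(200,260),(35,300)]: print((u,v),np.round(W[v,u],4))
for nm,A in (('top',W),('side',S)):
    g=(A[...,2]>0.05)&(A[...,2]<0.12)
    roi=np.zeros_like(g)
    if nm=='top': roi[190:255,180:285]=1
    else: roi[145:225,185:245]=1
    n,l,st,ce=cv2.connectedComponentsWithStats((g&roi).astype(np.uint8))
    for i in range(1,n):
        p=A[l==i]; print(nm,st[i],ce[i].round(1),np.round(p.mean(0),4),np.round(p.min(0),4),np.round(p.max(0),4))
    g=(A[...,2]>0.036)&(A[...,2]<0.05)&roi
    p=A[g][:,:2].astype(np.float32); print('block top',len(p),cv2.minAreaRect(p),np.median(A[g][:,2]))
    g=(A[...,2]>0.006)&(A[...,2]<0.12)&roi
    p=A[g][:,:2].astype(np.float32); print('block all',len(p),cv2.minAreaRect(p))
    im_=im if nm=='top' else im2
    hsv=cv2.cvtColor(im_,cv2.COLOR_BGR2HSV)
    m=cv2.inRange(hsv,(95,100,40),(125,255,255))
    n,l,st,ce=cv2.connectedComponentsWithStats(m)
    i=1+np.argmax(st[1:,4]); p=A[l==i]; p=p[(p[:,2]<0.05)&(p[:,2]>-.01)]
    print('tray',st[i],cv2.minAreaRect(p[:,:2].astype(np.float32)),np.median(p[:,2]))
E
```

```text
(211, 216) [0.5331 0.0877 0.0851]
(254, 228) [ 0.5045 -0.015   0.0911]
(235, 224) [0.521  0.0318 0.0418]
(381, 253) [ 0.454  -0.3433 -0.0014]
(326, 145) [ 0.723  -0.197   0.0594]
(135, 260) [0.4275 0.2737 0.0536]
(240, 165) [6.848e-01 2.290e-02 2.000e-04]
(300, 220) [ 0.5396 -0.1341 -0.0031]
(200, 260) [ 4.342e-01  1.207e-01 -3.000e-04]
(35, 300) [0.3184 0.5486 0.0096]
top [204 211  13  12  71] [209.5 215.5] [0.5361 0.0924 0.0735] [0.5241 0.0786 0.0501] [0.5511 0.108  0.0918]
top [216 213   1   1   1] [216. 213.] [0.5466 0.0788 0.0505] [0.5466 0.0788 0.0505] [0.5466 0.0788 0.0505]
top [246 213   1   1   1] [246. 213.] [0.5474 0.0048 0.0503] [0.5474 0.0048 0.0503] [0.5474 0.0048 0.0503]
top [204 215   1   1   1] [204. 215.] [0.5413 0.1083 0.0505] [0.5413 0.1083 0.0505] [0.5413 0.1083 0.0505]
top [257 216   1   1   1] [257. 216.] [ 0.5402 -0.0223  0.0501] [ 0.5402 -0.0223  0.0501] [ 0.5402 -0.0223  0.0501]
top [213 222   1   1   1] [213. 222.] [0.5238 0.0854 0.0523] [0.5238 0.0854 0.0523] [0.5238 0.0854 0.0523]
top [253 222   1   1   1] [253. 222.] [ 0.5251 -0.0126  0.0503] [ 0.5251 -0
[... 1933 characters left out ...]
 -0.0114  0.0504] [ 0.4933 -0.0114  0.0504]
side [216 197   1   1   1] [216. 197.] [ 0.4973 -0.0191  0.0504] [ 0.4973 -0.0191  0.0504] [ 0.4973 -0.0191  0.0504]
side [221 198   2   1   2] [221.5 198. ] [ 0.5067 -0.0302  0.0501] [ 0.5056 -0.0308  0.05  ] [ 0.5077 -0.0295  0.0502]
block top 1047 ((0.5233238339424133, 0.03949457406997681), (0.17579492926597595, 0.07083167135715485), 74.49760437011719) 0.04260131398448704
block all 1781 ((0.5466548800468445, 0.06969568133354187), (0.3142181932926178, 0.150553897023201), 51.6074333190918)
tray [ 229  262  104   79 4676] ((0.4492402672767639, -0.335557222366333), (0.13277560472488403, 0.18663722276687622), 76.98625946044922) 0.00024015741444616663
```

View pics/top0c.png

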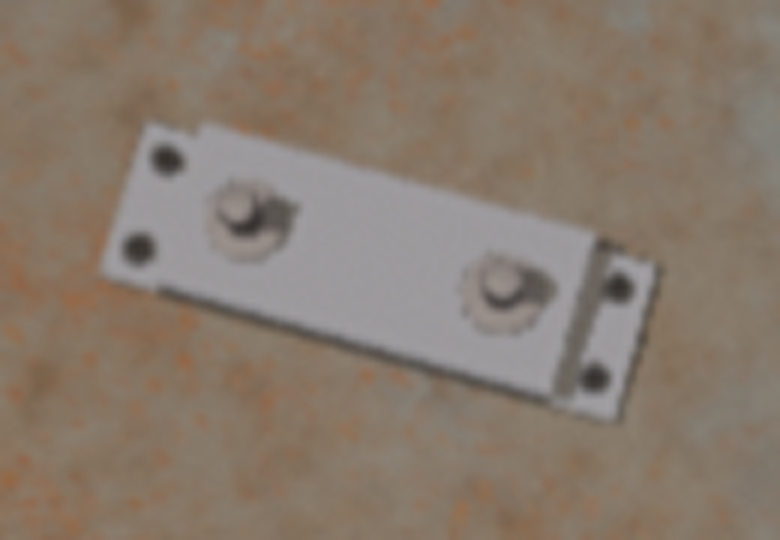

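View pics/side0c.png

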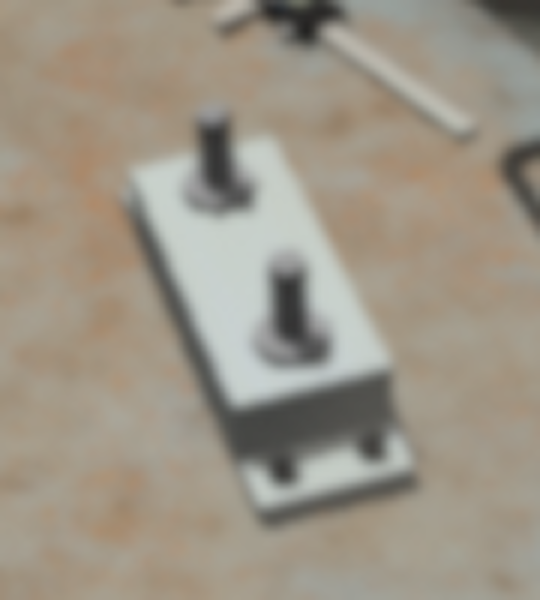

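```bash
python3 - <<'E'
from h import *
from scipy.spatial.transform import Rotation as Ro
W=np.load('top0.npy');S=np.load('side0.npy')
for A in(W,S):
  m=(A[...,0]>0.05)&(A[...,0]<.6)&(A[...,1]>0.1)&(A[...,1]<.75)&(A[...,2]>.04)&(A[...,2]<.6)
  p=A[m]
  for y in np.arange(.1,.75,.05):
    q=p[(p[:,1]>=y)&(p[:,1]<y+.05)]
    if len(q): print(round(y,2),len(q),q.min(0).round(3),q.max(0).round(3))
c=vision.capture('top'); d=vision.capture('side')
def ray(c,u,v,z):
    K=np.array([[c['fx'],0,c['cx']],[0,c['fy'],c['cy']],[0,0,1.]])
    p=cv2.undistortPoints(np.array([[[u,v]]],float),K,np.array(c['dist'],float)).ravel()
    R=np.array(c['R']);o=-R.T@np.array(c['t']);e=R.T@np.array([*p,1])
    return o+e*(z-o[2])/e[2]
print('top b,a',ray(c,209.6,214.3,.089),ray(c,253.4,226.8,.089))
print('side b,a',ray(d,170+214/6-.5,140+108/6-.5,.089),ray(d,170+290/6-.5,140+258/6-.5,.089))
w=vision.capture('wrist'); save(w,'wrist0')
T=Ro.from_quat(r.get_state()['ee_rot']).as_matrix(); print(T.round(3))
E
```

```text
0.1 243 [0.505 0.1   0.04 ] [0.578 0.13  0.052]
0.25 390 [0.217 0.26  0.04 ] [0.453 0.3   0.064]
0.3 661 [0.206 0.3   0.04 ] [0.443 0.35  0.064]
0.35 515 [0.175 0.35  0.041] [0.297 0.4   0.169]
0.4 3108 [0.156 0.4   0.04 ] [0.457 0.45  0.184]
0.45 1437 [0.143 0.45  0.093] [0.472 0.5   0.185]
0.5 1363 [0.13  0.5   0.041] [0.464 0.55  0.156]
0.55 1399 [0.126 0.55  0.04 ] [0.451 0.6   0.153]
0.6 316 [0.27 0.6  0.04] [0.436 0.618 0.106]
0.1 83 [0.506 0.1   0.04 ] [0.578 0.127 0.049]
0.25 229 [0.214 0.256 0.04 ] [0.452 0.3   0.059]
0.3 299 [0.203 0.3   0.04 ] [0.441 0.35  0.059]
0.35 415 [0.063 0.351 0.04 ] [0.295 0.4   0.165]
0.4 2217 [0.07 0.4  0.04] [0.45 0.45 0.18]
0.45 430 [0.144 0.45  0.041] [0.471 0.5   0.179]
0.5 530 [0.127 0.5   0.04 ] [0.457 0.55  0.343]
0.55 1293 [0.123 0.55  0.04 ] [0.445 0.6   0.456]
0.6 665 [0.169 0.6   0.044] [0.432 0.65  0.435]
0.65 69 [0.171 0.65  0.223] [0.222 0.681 0.342]
top b,a [0.53651512 0.09074182 0.089     ] [ 0.50762179 -0.0135248   0.089     ]
side b,a [0.53744392 0.09290776 0.089     ] [ 0.5086473  -0.01378684  0.089     ]
[[-0.     0.267  0.964]
 [-0.001  0.964 -0.267]
 [-1.    -0.001  0.   ]]
```

View pics/wrist0.png

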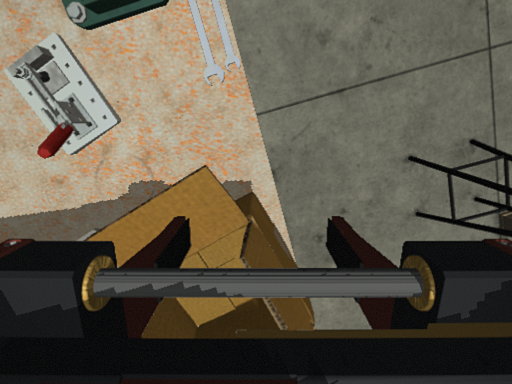

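The wrist view shows the open carton right below the gripper, with its flaps at about 0.185 m, so I'll rise before crossing. The jaw axis is already parallel to the block's y axis.

Emit:
move_arm:
  plan:
    - [-1,-0.045,0,0,0,0,0]
    - [-1,-0.045,0,0,0,0,0]
    - [-1,-0.01,-0.03,0.0375,0,0,0]
    - [-1,0,-0.03,0.0375,0,0,0]
    - [-1,0,-0.03,0.0375,0,0,0]
  squeeze: 30

```text
time: 0.75
ee_pos: [0.2476, 0.4867, 0.2959]
ee_rot: [0.09, 0.702, -0.092, 0.7]
contact_force: [0.7, -0.3, 0.4]
width: 1.002
```

Emit:
move_arm:
  plan:
    - [-1,0,-0.03,0.0375,0,0,0]
    - [-1,0,-0.03,0.0375,0,0,0]
    - [-1,0,-0.03,0.0375,0,0,0]
    - [-1,0,-0.03,0.0375,0,0,0]
    - [-1,0,-0.03,0.0375,0,0,0]

```text
time: 1.25
ee_pos: [0.3948, 0.2852, 0.2971]
ee_rot: [0.09, 0.702, -0.091, 0.701]
contact_force: [1.8, 0.3, 0.0]
width: 1.003
```

Emit:
move_arm:
  plan:
    - [-1,0,-0.03,0.0375,0,0,0]
    - [-1,0.02,-0.03,0.0375,0,0,0]
    - [-1,0.03,-0.03,0.0375,0,0,0]
    - [-1,0.03,-0.03,0.0375,0,0,0]
    - [-1,0.02,-0.015,0.02,0,0,0]

```text
time: 1.75
ee_pos: [0.5216, 0.1154, 0.2083]
ee_rot: [0.094, 0.698, -0.09, 0.704]
contact_force: [0.8, 0.4, 0.6]
width: 1.001
```

```bash
cat >> h.py <<'E'
from scipy.spatial.transform import Rotation as Ro
def delta(tgt):
    s=r.get_state(); T=Ro.from_quat(s['ee_rot']).as_matrix()
    print('t',round(s['time'],2),'pos',np.round(s['ee_pos'],4),'F',np.round(s['contact_force'],1),'w',round(s['width']*88,1))
    print('T',T.round(3).tolist()); print('shift(tool)',(T.T@(np.array(tgt)-s['ee_pos'])).round(4))
    x=T[:,0]; down=np.array([0,0,-1.]); print('tilt fix rotvec tool',(T.T@np.cross(x,down)).round(4))
def ray(c,u,v,z):
    K=np.array([[c['fx'],0,c['cx']],[0,c['fy'],c['cy']],[0,0,1.]])
    p=cv2.undistortPoints(np.array([[[u,v]]],float),K,np.array(c['dist'],float)).ravel()
    R=np.array(c['R']);o=-R.T@np.array(c['t']);e=R.T@np.array([*p,1])
    return o+e*(z-o[2])/e[2]
E
python3 - <<'E'
from h import *
delta([.537,.092,.10])
c=vision.capture('wrist'); save(c,'w1'); 
A=pts(c); np.save('w1.npy',A); import pickle; pickle.dump(c,open('w1.pkl','wb'))
E
```

```text
t 1.75 pos [0.5216 0.1154 0.2083] F [0.8 0.4 0.6] w 88.1
T [[0.008, 0.258, 0.966], [0.005, 0.966, -0.258], [-1.0, 0.007, 0.007]]
shift(tool) [ 0.1083 -0.0194  0.0202]
tilt fix rotvec tool [-0.      0.0068 -0.0066]
```

View pics/w1.png

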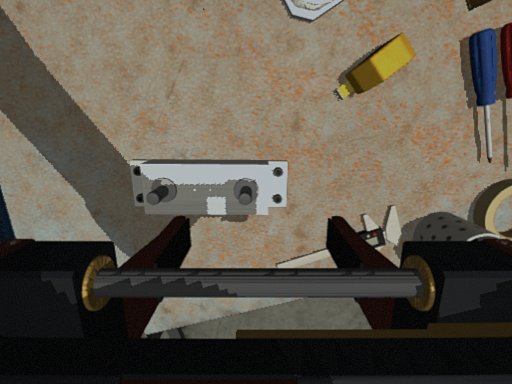

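The wrist view shows the block below, with pin stems at (156,195) and (245,193). I'll measure them from here.

```bash
python3 - <<'E'
from h import *; import pickle
c=pickle.load(open('w1.pkl','rb')); A=np.load('w1.npy')
m=(A[...,2]>.082)&(A[...,2]<.096); m[:150]=0;m[215:]=0
n,l,st,ce=cv2.connectedComponentsWithStats(m.astype(np.uint8))
for i in range(1,n):
    if st[i,4]>15: print(st[i],ce[i],np.median(A[l==i],0).round(4), A[l==i].min(0).round(4),A[l==i].max(0).round(4))
im=cv2.imread('pics/w1.png'); cv2.imwrite('pics/w1c.png',cv2.resize(im[150:225,120:300],None,fx=4,fy=4,interpolation=cv2.INTER_CUBIC))
E
```

```text
[146 191  16  14 163] [153.40490798 197.47239264] [ 0.5087 -0.0088  0.0888] [ 0.5013 -0.0178  0.082 ] [ 0.5168 -0.0024  0.091 ]
[239 191  13  15 147] [245. 198.] [0.5376 0.0962 0.0887] [0.5307 0.0879 0.0821] [0.5458 0.1034 0.091 ]
```

View pics/w1c.png

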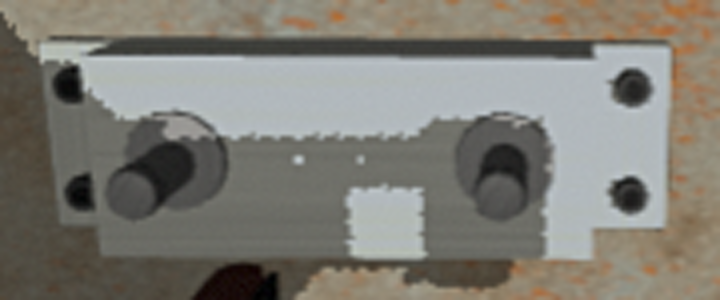

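Emit:
move_arm:
  plan:
    - [-1,0.03,-0.018,0.02,0,0.0068,-0.0066]
    - [-1,0.03,0,0,0,0,0]
    - [-1,0.03,0,0,0,0,0]
    - [-1,0.008,0,0,0,0,0]
    - [-1,0,0,0,0,0,0]

```text
time: 2.3
ee_pos: [0.5379, 0.0864, 0.1042]
ee_rot: [0.093, 0.702, -0.096, 0.7]
contact_force: [0.3, 0.3, 0.9]
width: 0.998
```

```bash
python3 - <<'E'
from h import *
delta([.537,.0935,.0535])
c=vision.capture('wrist'); save(c,'w2'); A=pts(c)
m=(A[...,2]>.082)&(A[...,2]<.096)
n,l,st,ce=cv2.connectedComponentsWithStats(m.astype(np.uint8))
for i in range(1,n):
    if st[i,4]>15: print(st[i],ce[i],np.median(A[l==i],0).round(4), A[l==i].min(0).round(4),A[l==i].max(0).round(4))
E
```

```text
t 2.3 pos [0.5379 0.0864 0.1042] F [0.3 0.3 0.9] w 87.9
T [[-0.003, 0.265, 0.964], [-0.004, 0.964, -0.265], [-1.0, -0.005, -0.002]]
shift(tool) [ 0.0506  0.0068 -0.0027]
tilt fix rotvec tool [-0.     -0.0019  0.0046]
[122 196  24  21 361] [133.30470914 206.36288089] [ 0.509  -0.0088  0.0888] [ 0.5013 -0.0179  0.0821] [ 0.5172 -0.0025  0.0907]
[259 196  20  21 324] [268.66049383 206.38888889] [0.5374 0.0954 0.0888] [0.5307 0.0874 0.0822] [0.5461 0.1033 0.0907]
```

View pics/w2.png

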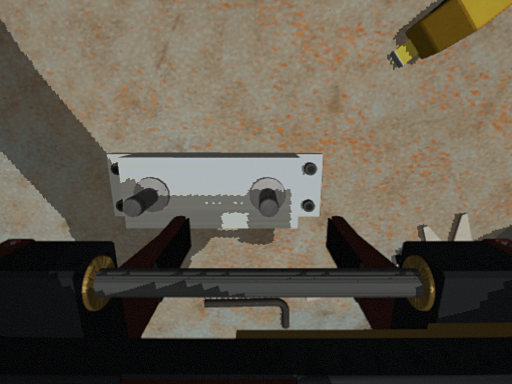

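```bash
python3 - <<'E'
from h import *
for n in ['wrist','top','side']:
    c=vision.capture(n); A=pts(c)
    m=(A[...,2]>.0865)&(A[...,2]<.096)&(A[...,0]>.48)&(A[...,0]<.57)&(A[...,1]>-.04)&(A[...,1]<.12)
    k,l,st,ce=cv2.connectedComponentsWithStats(m.astype(np.uint8))
    for i in range(1,k):
        if st[i,4]>8: 
            p=A[l==i]; print(n,st[i],(p.min(0)/2+p.max(0)/2).round(4),np.ptp(p,0).round(4), cv2.minEnclosingCircle(p[:,:2].astype(np.float32)))
E
```

```text
wrist [122 197  21  20 294] [ 0.5095 -0.0106  0.0892] [0.0152 0.0156 0.0053] ((0.5094626545906067, -0.010591770522296429), 0.008023405447602272)
wrist [259 198  20  19 283] [0.5384 0.0953 0.0887] [0.015  0.0154 0.0039] ((0.5383002758026123, 0.09533828496932983), 0.007829001173377037)
top [250 224   7   6  32] [ 0.5085 -0.0126  0.0898] [0.0122 0.0142 0.0056] ((0.5086162686347961, -0.012977218255400658), 0.007681704126298428)
side [215 181   6   4  17] [ 0.5093 -0.0133  0.0885] [0.0123 0.0147 0.0038] ((0.5094189047813416, -0.013198724016547203), 0.007599052973091602)
```

Emit:
move_arm:
  plan:
    - [-1,0.0,0.008,-0.002,0,-0.002,0.0046]
    - [-1,0.015,0,0,0,0,0]
    - [-1,0.015,0,0,0,0,0]
    - [-1,0.015,0,0,0,0,0]
    - [-1,0.0,0,0,0,0,0]

```text
time: 3.0
ee_pos: [0.5439, 0.1009, 0.0661]
ee_rot: [0.097, 0.696, -0.09, 0.706]
contact_force: [-0.4, 0.4, -0.9]
width: 0.999
```

```bash
python3 - <<'E'
from h import *
delta([.538,.0945,.054])
c=vision.capture('wrist'); save(c,'w3'); c=vision.capture('side'); cv2.imwrite('pics/s3.png',cv2.resize(c['pixels'][100:240,140:300],None,fx=4,fy=4))
E
```

```text
t 3.0 pos [0.5439 0.1009 0.0661] F [-0.4  0.4 -0.9] w 88.0
T [[0.015, 0.262, 0.965], [0.008, 0.965, -0.262], [-1.0, 0.012, 0.013]]
shift(tool) [ 0.012  -0.0078 -0.0042]
tilt fix rotvec tool [ 0.      0.0125 -0.0117]
```

View pics/w3.png

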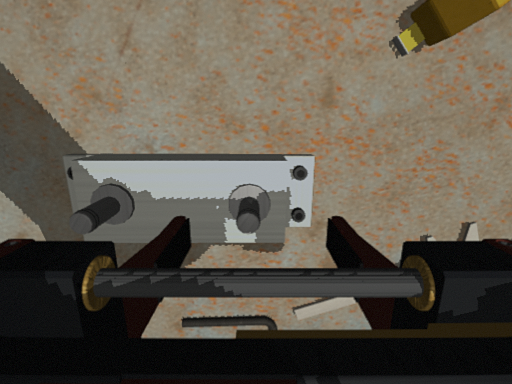

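View pics/s3.png

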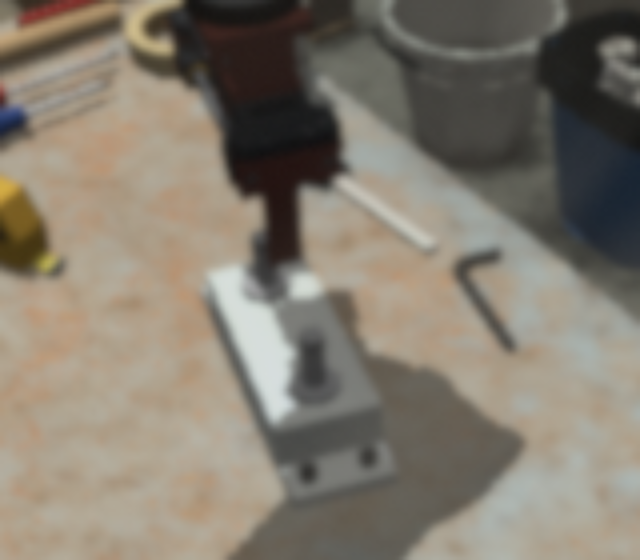

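The pose drifted by about 7 mm, so I'll correct it in smaller steps.

Emit:
move_arm:
  plan:
    - [-1,0.0,-0.0078,-0.0042,0,0.0125,-0.0117]
    - [-1,0,0,0,0,0,0]

```text
time: 3.3
ee_pos: [0.5394, 0.0943, 0.0694]
ee_rot: [0.094, 0.7, -0.093, 0.702]
contact_force: [-0.7, -0.1, 0.3]
width: 0.999
```

```bash
python3 - <<'E'
from h import *
delta([.538,.0945,.054])
E
```

```text
t 3.3 pos [0.5394 0.0943 0.0694] F [-0.7 -0.1  0.3] w 87.9
T [[0.003, 0.262, 0.965], [0.001, 0.965, -0.262], [-1.0, 0.002, 0.003]]
shift(tool) [ 0.0154 -0.0002 -0.0015]
tilt fix rotvec tool [ 0.      0.0031 -0.0015]
```

Emit:
move_arm:
  plan:
    - [-1,0,0,0,0,0,0]

```text
time: 3.4
ee_pos: [0.5399, 0.0944, 0.0701]
ee_rot: [0.094, 0.699, -0.093, 0.702]
contact_force: [-0.9, 0.5, 0.5]
width: 0.997
```

```bash
python3 - <<'E'
from h import *
delta([.538,.0945,.054])
E
```

```text
t 3.4 pos [0.5399 0.0944 0.0701] F [-0.9  0.5  0.5] w 87.8
T [[0.004, 0.262, 0.965], [0.001, 0.965, -0.262], [-1.0, 0.002, 0.004]]
shift(tool) [ 0.0161 -0.0004 -0.0019]
tilt fix rotvec tool [ 0.      0.0039 -0.0022]
```

Emit:
move_arm:
  plan:
    - [-1,0.008,0,-0.0018,0,0.004,-0.002]
    - [-1,0.008,0,0,0,0,0]
    - [-1,0,0,0,0,0,0]

```text
time: 3.7
ee_pos: [0.5384, 0.0951, 0.0535]
ee_rot: [0.094, 0.701, -0.093, 0.701]
contact_force: [-0.8, -0.5, 0.2]
width: 1.0
```

```bash
python3 - <<'E'
from h import *
delta([.538,.0945,.054])
c=vision.capture('wrist'); save(c,'w4')
A=pts(c)
m=(A[...,2]>.0865)&(A[...,2]<.096)&(A[...,0]>.48)&(A[...,0]<.57)&(A[...,1]>-.04)&(A[...,1]<.12)
k,l,st,ce=cv2.connectedComponentsWithStats(m.astype(np.uint8))
for i in range(1,k):
  if st[i,4]>8: 
    p=A[l==i]; print(st[i], cv2.minEnclosingCircle(p[:,:2].astype(np.float32)))
E
```

```text
t 3.7 pos [0.5384 0.0951 0.0535] F [-0.8 -0.5  0.2] w 88.0
T [[0.001, 0.263, 0.965], [0.001, 0.965, -0.263], [-1.0, 0.001, 0.001]]
shift(tool) [-0.0005 -0.0007 -0.0003]
tilt fix rotvec tool [-0.      0.0007 -0.001 ]
[169 218  21  38 237] ((0.5260611772537231, 0.04918385669589043), 0.011737224645912647)
[ 69 223  27  18 388] ((0.5092657208442688, -0.01040438748896122), 0.007700781337916851)
[246 223  26  25 470] ((0.53885817527771, 0.0954803079366684), 0.007965109311044216)
```

View pics/w4.png

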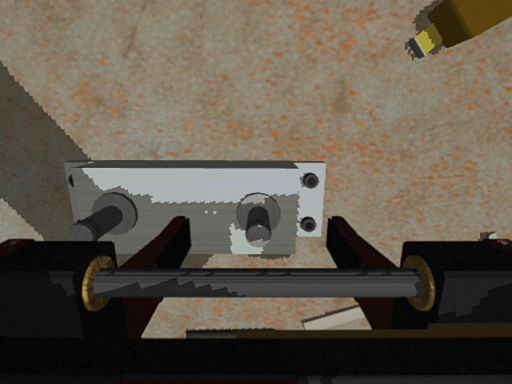

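The pin at column 258 is midway between the fingertips (187 and 330), so I'm closing on it.

Emit:
move_arm:
  plan:
    - [0,0,0,0,0,0,0]
    - [0.4,0,0,0,0,0,0]
    - [0.55,0,0,0,0,0,0]
    - [0.55,0,0,0,0,0,0]
  squeeze: 10

```text
time: 4.15
ee_pos: [0.5387, 0.0949, 0.0537]
ee_rot: [0.094, 0.701, -0.093, 0.701]
contact_force: [-0.4, -0.4, 0.4]
width: 0.669
```

Emit:
move_arm:
  plan:
    - [1,0,0,0,0,0,0]
    - [1,0,0,0,0,0,0]
    - [1,0,0,0,0,0,0]
  squeeze: 10

```text
time: 4.45
ee_pos: [0.5389, 0.095, 0.054]
ee_rot: [0.094, 0.7, -0.093, 0.701]
contact_force: [0.7, 0.9, 0.1]
width: 0.403
```

Emit:
move_arm:
  plan:
    - [1,0,0,0,0,0,0]
    - [1,0,0,0,0,0,0]
    - [1,0,0,0,0,0,0]

```text
time: 4.75
ee_pos: [0.5389, 0.095, 0.0541]
ee_rot: [0.094, 0.7, -0.093, 0.701]
contact_force: [0.6, -0.2, -0.0]
width: 0.176
```

Emit:
move_arm:
  plan:
    - [1,0,0,0,0,0,0]
    - [1,0,0,0,0,0,0]

```text
time: 4.95
ee_pos: [0.5389, 0.095, 0.054]
ee_rot: [0.094, 0.7, -0.093, 0.701]
contact_force: [-0.1, -0.1, 0.0]
width: 0.18
```

Gripped at 15.8 mm with no side load. I'll firm up the grip, then raise slowly while watching the force.

Emit:
move_arm:
  plan:
    - [1,0,0,0,0,0,0]
    - [1,0,0,0,0,0,0]
    - [1,-0.001,0,0,0,0,0]
  squeeze: 50

```text
time: 5.25
ee_pos: [0.5387, 0.0949, 0.0549]
ee_rot: [0.094, 0.701, -0.093, 0.701]
contact_force: [-0.3, -0.7, -1.2]
width: 0.164
```

Emit:
move_arm:
  plan:
    - [1,-0.001,0,0,0,0,0]
    - [1,-0.001,0,0,0,0,0]

```text
time: 5.45
ee_pos: [0.5384, 0.0949, 0.0568]
ee_rot: [0.094, 0.701, -0.094, 0.701]
contact_force: [0.7, 0.3, -0.9]
width: 0.16
```

Emit:
move_arm:
  plan:
    - [1,-0.001,0,0,0,0,0]
    - [1,-0.001,0,0,0,0,0]

```text
time: 5.65
ee_pos: [0.5383, 0.0949, 0.0589]
ee_rot: [0.094, 0.701, -0.094, 0.701]
contact_force: [0.1, 1.1, -0.5]
width: 0.162
```

Emit:
move_arm:
  plan:
    - [1,-0.001,0,0,0,0,0]
    - [1,-0.001,0,0,0,0,0]

```text
time: 5.85
ee_pos: [0.5383, 0.0949, 0.0611]
ee_rot: [0.094, 0.701, -0.094, 0.701]
contact_force: [0.4, 0.0, -0.7]
width: 0.157
```

Emit:
move_arm:
  plan:
    - [1,-0.001,0,0,0,0,0]

```text
time: 5.95
ee_pos: [0.5383, 0.0949, 0.0622]
ee_rot: [0.094, 0.701, -0.094, 0.701]
contact_force: [0.1, 0.2, 0.1]
width: 0.162
```

Emit:
move_arm:
  plan:
    - [1,-0.001,0,0,0,0,0]

```text
time: 6.05
ee_pos: [0.5383, 0.0949, 0.0633]
ee_rot: [0.094, 0.701, -0.094, 0.701]
contact_force: [-0.2, 0.4, -0.8]
width: 0.159
```

Emit:
move_arm:
  plan:
    - [1,-0.001,0,0,0,0,0]

```text
time: 6.15
ee_pos: [0.5383, 0.0949, 0.0644]
ee_rot: [0.094, 0.701, -0.094, 0.701]
contact_force: [-0.2, -0.4, -1.2]
width: 0.16
```

Emit:
move_arm:
  plan:
    - [1,-0.001,0,0,0,0,0]

```text
time: 6.25
ee_pos: [0.5383, 0.0949, 0.0655]
ee_rot: [0.094, 0.701, -0.094, 0.701]
contact_force: [-0.0, -0.2, 0.1]
width: 0.159
```

```bash
python3 - <<'E'
from h import *
delta([.5387,.095,.054])
c=vision.capture('wrist'); save(c,'w5')
c=vision.capture('side'); cv2.imwrite('pics/s5.png',cv2.resize(c['pixels'][100:240,140:300],None,fx=4,fy=4))
E
```

```text
t 6.25 pos [0.5383 0.0949 0.0655] F [-0.  -0.2  0.1] w 14.0
T [[0.0, 0.263, 0.965], [0.001, 0.965, -0.263], [-1.0, 0.001, 0.0]]
shift(tool) [0.0115 0.0002 0.0004]
tilt fix rotvec tool [-0.      0.0002 -0.0006]
```

View pics/s5.png

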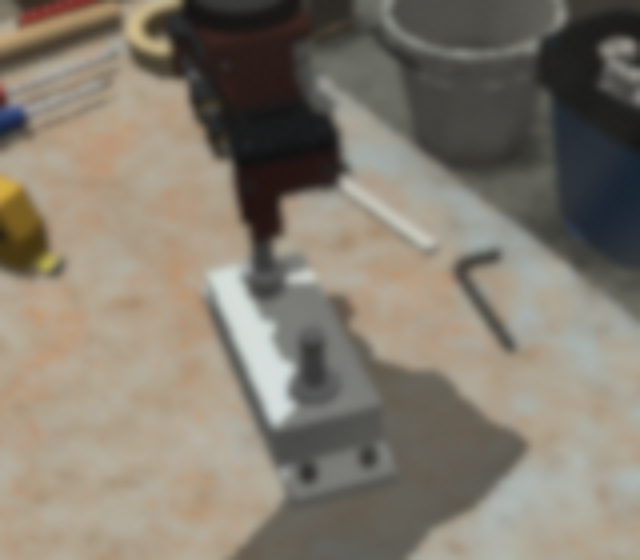

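View pics/w5.png

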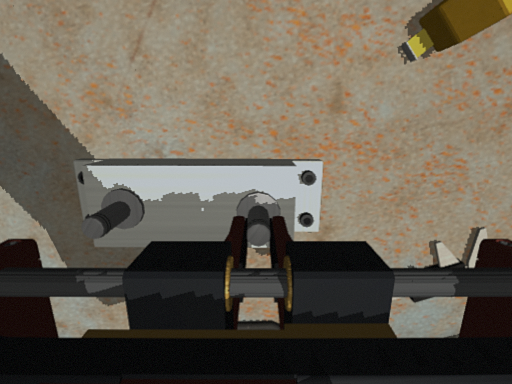

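Unclear from the side view whether the flange rose with the gripper. I'll measure its height.

```bash
python3 - <<'E'
from h import *
for n in ['wrist','side','top']:
    c=vision.capture(n); A=pts(c)
    for nm,(x,y) in dict(a=(.509,-.0125),b=(.538,.094)).items():
        d=np.hypot(A[...,0]-x,A[...,1]-y)
        m=(d<.02)&(A[...,2]>.03)&(A[...,2]<.125)
        z=A[m][:,2]; print(n,nm,np.histogram(z,bins=np.arange(.03,.126,.005))[0])
    if n=='side':
        im=cv2.resize(c['pixels'][130:210,170:250],None,fx=7,fy=7,interpolation=cv2.INTER_CUBIC); cv2.imwrite('pics/s6.png',im)
    if n=='wrist': cv2.imwrite('pics/w6.png',cv2.resize(c['pixels'][150:270,60:340],None,fx=2.8,fy=2.8,interpolation=cv2.INTER_CUBIC))
E
```

```text
wrist a [  0   0 310 837 139  78  81  84  98  92 115 460  24   0   0   0   0   0
   0]
wrist b [  0   0 420  37   0 122 591  41  47  47  50  53  77 210 504 101 131 161
 133]
side a [ 0  1 43 61 10  7 11  8  9 13 11 22  0  0  0  0  0  0  0]
side b [ 6 10 37  0  5 44 22  7 10  8  5  0 12  9 17 14  6  7  6]
top a [ 0  1 45 88 27  2  3  0  3  0  6 18 14  0  0  0  0  0  0]
top b [0 0 0 0 0 0 0 0 0 0 0 0 0 0 0 0 0 0 0]
```

View pics/s6.png

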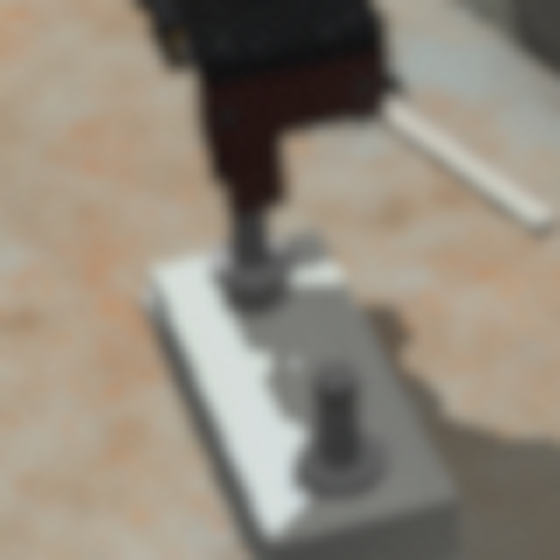

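View pics/w6.png

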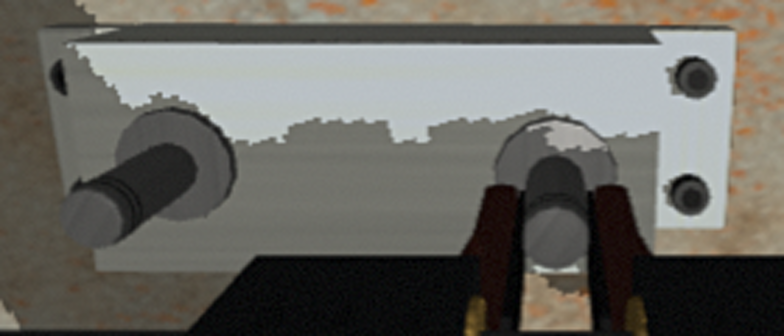

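Pin b's flange is at 0.060–0.065 m, about 12 mm up, with only its weight on the wrist. That exceeds the 8 mm maximum end play, so b is the unclipped pin. I'll lift it out.

Emit:
move_arm:
  plan:
    - [1,-0.006,0,0.0,0,0,0]
    - [1,-0.006,0,0,0,0,0]
    - [1,-0.006,0,0,0,0,0]
    - [1,-0.006,0,0,0,0,0]

```text
time: 6.9
ee_pos: [0.5378, 0.0947, 0.0907]
ee_rot: [0.094, 0.701, -0.094, 0.701]
contact_force: [0.6, -0.9, -1.4]
width: 0.162
```

Emit:
move_arm:
  plan:
    - [1,-0.01,0,0.0,0,0,0]
    - [1,-0.02,0,0,0,0,0]
    - [1,-0.03,0,0,0,0,0]
    - [1,-0.03,0,0,0,0,0]
    - [1,-0.02,0,0,0,0,0]

```text
time: 7.4
ee_pos: [0.5364, 0.094, 0.206]
ee_rot: [0.093, 0.702, -0.095, 0.7]
contact_force: [0.2, 0.1, -1.2]
width: 0.16
```

```bash
python3 - <<'E'
from h import *
delta([.450,-.3345,.19])
E
```

```text
t 7.4 pos [0.5364 0.094  0.206 ] F [ 0.2  0.1 -1.2] w 14.1
T [[-0.004, 0.264, 0.965], [-0.001, 0.965, -0.264], [-1.0, -0.002, -0.003]]
shift(tool) [ 0.0169 -0.4361  0.0296]
tilt fix rotvec tool [-0.     -0.0031  0.0021]
```

Emit:
move_arm:
  plan:
    - [1,0,-0.02,0.001,0,0,0]
    - [1,0,-0.035,0.0025,0,0,0]
    - [1,0,-0.035,0.0025,0,0,0]
    - [1,0,-0.035,0.0025,0,0,0]
    - [1,0,-0.035,0.0025,0,0,0]

```text
time: 7.9
ee_pos: [0.5078, -0.0618, 0.2139]
ee_rot: [0.092, 0.699, -0.089, 0.704]
contact_force: [0.8, 0.7, -1.5]
width: 0.166
```

Emit:
move_arm:
  plan:
    - [1,0,-0.035,0.0025,0,0,0]
    - [1,0,-0.035,0.0025,0,0,0]
    - [1,0,-0.035,0.0025,0,0,0]
    - [1,0,-0.035,0.0025,0,0,0]
    - [1,0,-0.035,0.0025,0,0,0]

```text
time: 8.4
ee_pos: [0.4733, -0.2412, 0.2176]
ee_rot: [0.093, 0.697, -0.088, 0.706]
contact_force: [1.4, -0.5, -1.1]
width: 0.164
```

```bash
python3 - <<'E'
from h import *
delta([.450,-.3345,.12])
E
```

```text
t 8.4 pos [ 0.4733 -0.2412  0.2176] F [ 1.4 -0.5 -1.1] w 14.5
T [[0.013, 0.253, 0.967], [0.005, 0.967, -0.253], [-1.0, 0.008, 0.011]]
shift(tool) [ 0.0968 -0.0969 -0.    ]
tilt fix rotvec tool [ 0.      0.0112 -0.0083]
```

Emit:
move_arm:
  plan:
    - [1,0,-0.03,0,0,0.01,-0.008]
    - [1,0.02,-0.03,0,0,0,0]
    - [1,0.03,-0.025,0,0,0,0]
    - [1,0.02,0,0,0,0,0]
    - [1,0,0,0,0,0,0]

```text
time: 8.9
ee_pos: [0.4492, -0.3339, 0.1508]
ee_rot: [0.092, 0.698, -0.094, 0.704]
contact_force: [-0.5, 0.7, -1.4]
width: 0.162
```

```bash
python3 - <<'E'
from h import *
delta([.450,-.3345,.05])
c=vision.capture('wrist'); save(c,'w7'); A=pts(c)
s=r.get_state(); p=s['ee_pos']
m=(np.hypot(A[...,0]-p[0],A[...,1]-p[1])<.03)&(A[...,2]>.03)
print(np.histogram(A[m][:,2],bins=np.arange(.03,.2,.005)))
c=vision.capture('side'); save(c,'s7')
E
```

```text
t 8.9 pos [ 0.4492 -0.3339  0.1508] F [-0.5  0.7 -1.4] w 14.2
T [[0.007, 0.261, 0.965], [-0.004, 0.965, -0.261], [-1.0, -0.002, 0.008]]
shift(tool) [ 1.008e-01 -2.000e-04  1.000e-04]
tilt fix rotvec tool [0.     0.0079 0.0023]
(array([  0,   0,   0,   0,   0,   0,   0,   0,   0,   0,   0,   0,   0,
         0,  11,  37,  56,   0,   0,   0,   0,   0,  93, 619,  43,  43,
        52,  49,  55,  74, 189, 525,  98]), array([0.03 , 0.035, 0.04 , 0.045, 0.05 , 0.055, 0.06 , 0.065, 0.07 ,
       0.075, 0.08 , 0.085, 0.09 , 0.095, 0.1  , 0.105, 0.11 , 0.115,
       0.12 , 0.125, 0.13 , 0.135, 0.14 , 0.145, 0.15 , 0.155, 0.16 ,
       0.165, 0.17 , 0.175, 0.18 , 0.185, 0.19 , 0.195]))
```

View pics/w7.png

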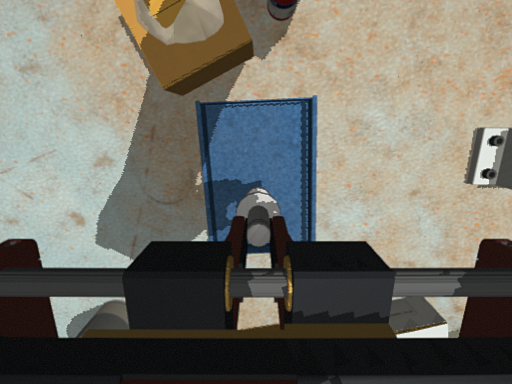

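View pics/s7.png

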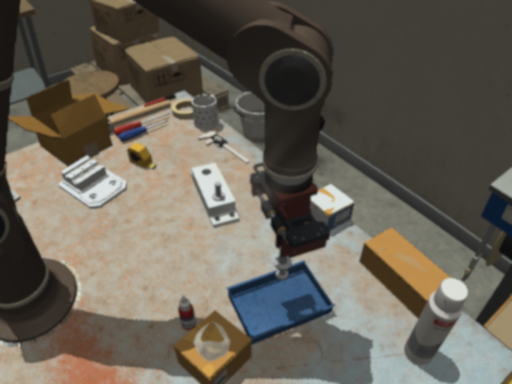

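The pin is upright in the grip and over the tray centre. Lowering.

Emit:
move_arm:
  plan:
    - [1,0.02,0,0,0,0.007,0.002]
    - [1,0.025,0,0,0,0,0]
    - [1,0.02,0,0,0,0,0]
    - [1,0.01,0,0,0,0,0]
    - [1,0,0,0,0,0,0]

```text
time: 9.5
ee_pos: [0.4566, -0.3326, 0.0787]
ee_rot: [0.09, 0.697, -0.091, 0.706]
contact_force: [0.5, -1.3, -1.4]
width: 0.161
```

```bash
python3 - <<'E'
from h import *
delta([.450,-.3345,.05])
E
```

```text
t 9.5 pos [ 0.4566 -0.3326  0.0787] F [ 0.5 -1.3 -1.4] w 14.2
T [[0.012, 0.254, 0.967], [-0.003, 0.967, -0.254], [-1.0, -0.0, 0.012]]
shift(tool) [ 0.0286 -0.0035 -0.0062]
tilt fix rotvec tool [0.     0.012  0.0001]
```

Emit:
move_arm:
  plan:
    - [1,0,-0.003,-0.006,0,0.012,0]
    - [1,0.007,0,0,0,0,0]
    - [1,0.007,0,0,0,0,0]
    - [1,0,0,0,0,0,0]

```text
time: 9.9
ee_pos: [0.4512, -0.3345, 0.0659]
ee_rot: [0.09, 0.7, -0.09, 0.702]
contact_force: [-0.4, 0.1, -1.2]
width: 0.163
```

```bash
python3 - <<'E'
from h import *
delta([.450,-.3345,.05])
E
```

```text
t 9.9 pos [ 0.4512 -0.3345  0.0659] F [-0.4  0.1 -1.2] w 14.4
T [[0.002, 0.253, 0.968], [-0.001, 0.968, -0.253], [-1.0, -0.001, 0.003]]
shift(tool) [ 0.0159 -0.0003 -0.0012]
tilt fix rotvec tool [-0.      0.0025  0.0006]
```

Emit:
move_arm:
  plan:
    - [1,0.005,0,0,0,0.002,0]
    - [1,0.004,0,0,0,0,0]
    - [1,0,0,0,0,0,0]

```text
time: 10.2
ee_pos: [0.4515, -0.3347, 0.0565]
ee_rot: [0.09, 0.701, -0.09, 0.702]
contact_force: [-0.5, -0.2, -1.0]
width: 0.161
```

Emit:
move_arm:
  plan:
    - [1,0.0015,0,0,0,0,0]
    - [1,0.001,0,0,0,0,0]

```text
time: 10.4
ee_pos: [0.4516, -0.3348, 0.0539]
ee_rot: [0.09, 0.701, -0.09, 0.702]
contact_force: [0.3, 0.5, -1.0]
width: 0.159
```

```bash
python3 - <<'E'
from h import *
delta([.450,-.3345,.05])
E
```

```text
t 10.4 pos [ 0.4516 -0.3348  0.0539] F [ 0.3  0.5 -1. ] w 14.0
T [[0.001, 0.253, 0.968], [-0.001, 0.968, -0.253], [-1.0, -0.001, 0.001]]
shift(tool) [ 0.0039 -0.0001 -0.0016]
tilt fix rotvec tool [0.     0.0013 0.0008]
```

Emit:
move_arm:
  plan:
    - [1,0.001,0,0,0,0.001,0]
    - [1,0.001,0,0,0,0,0]

```text
time: 10.6
ee_pos: [0.4517, -0.3349, 0.0519]
ee_rot: [0.09, 0.701, -0.09, 0.701]
contact_force: [0.6, 0.0, -0.8]
width: 0.162
```

Emit:
move_arm:
  plan:
    - [1,0.001,0,0,0,0,0]

```text
time: 10.7
ee_pos: [0.4517, -0.335, 0.0508]
ee_rot: [0.09, 0.701, -0.09, 0.702]
contact_force: [-0.0, -0.2, -1.8]
width: 0.162
```

Emit:
move_arm:
  plan:
    - [1,0.0005,0,0,0,0,0]

```text
time: 10.8
ee_pos: [0.4517, -0.3349, 0.0503]
ee_rot: [0.09, 0.701, -0.09, 0.702]
contact_force: [-0.6, 0.2, -1.0]
width: 0.161
```

Emit:
move_arm:
  plan:
    - [1,0.0005,0,0,0,0,0]

```text
time: 10.9
ee_pos: [0.4517, -0.3349, 0.0497]
ee_rot: [0.09, 0.701, -0.09, 0.702]
contact_force: [-0.2, -0.1, 1.7]
width: 0.164
```

Emit:
move_arm:
  plan:
    - [1,0.0005,0,0,0,0,0]

```text
time: 11.0
ee_pos: [0.4521, -0.3352, 0.0497]
ee_rot: [0.09, 0.701, -0.091, 0.702]
contact_force: [-0.4, 0.3, 6.9]
width: 0.162
```

Emit:
move_arm:
  plan:
    - [1,0.0005,0,0,0,0,0]

```text
time: 11.1
ee_pos: [0.4525, -0.3355, 0.0497]
ee_rot: [0.09, 0.701, -0.091, 0.702]
contact_force: [-1.1, 0.4, 6.9]
width: 0.163
```

The foot touched down at 0.0497, as predicted. Releasing gently.

Emit:
move_arm:
  plan:
    - [1,0,0,0,0,0,0]
    - [1,0,0,0,0,0,0]
    - [1,0,0,0,0,0,0]
  squeeze: 5

```text
time: 11.4
ee_pos: [0.4523, -0.3353, 0.0494]
ee_rot: [0.09, 0.701, -0.091, 0.702]
contact_force: [-0.7, -0.0, -0.6]
width: 0.176
```

Emit:
move_arm:
  plan:
    - [0.5,0,0,0,0,0,0]
    - [0.5,0,0,0,0,0,0]
    - [0.2,0,0,0,0,0,0]

```text
time: 11.7
ee_pos: [0.4523, -0.3353, 0.0493]
ee_rot: [0.09, 0.701, -0.091, 0.702]
contact_force: [0.4, 0.5, 0.1]
width: 0.304
```

```bash
python3 - <<'E'
from h import *
delta([.450,-.3345,.05])
c=vision.capture('wrist'); save(c,'w8')
E
```

```text
t 11.7 pos [ 0.4523 -0.3353  0.0493] F [0.4 0.5 0.1] w 26.7
T [[0.002, 0.253, 0.968], [-0.002, 0.968, -0.253], [-1.0, -0.001, 0.002]]
shift(tool) [-0.0007  0.0002 -0.0024]
tilt fix rotvec tool [-0.      0.002   0.0011]
```

View pics/w8.png

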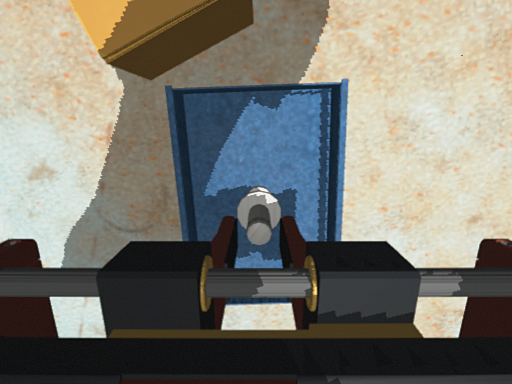

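The pin stands upright at (260,225) between the opened fingers. I'll open wider and go straight up.

Emit:
move_arm:
  plan:
    - [-0.4,0,0,0,0,0,0]
    - [-0.4,0,0,0,0,0,0]
    - [-0.4,-0.01,0,0,0,0,0]
    - [-0.4,-0.02,0,0,0,0,0]
    - [-0.4,-0.03,0,0,0,0,0]

```text
time: 12.25
ee_pos: [0.4499, -0.3338, 0.1086]
ee_rot: [0.09, 0.703, -0.09, 0.7]
contact_force: [-0.3, 0.4, -1.0]
width: 0.697
```

Emit:
move_arm:
  plan:
    - [-1,-0.03,0,0,0,0,0]
    - [-1,-0.03,0,0,0,0,0]
    - [-1,0,0.03,0,0,0,0]

```text
time: 12.55
ee_pos: [0.4573, -0.31, 0.1768]
ee_rot: [0.091, 0.701, -0.094, 0.701]
contact_force: [0.7, 0.3, -0.6]
width: 0.933
```

```bash
python3 - <<'E'
from h import *
delta([.5093,-.011,.11])
c=vision.capture('wrist'); save(c,'w9')
E
```

```text
t 12.55 pos [ 0.4573 -0.31    0.1768] F [ 0.7  0.3 -0.6] w 82.1
T [[0.0, 0.26, 0.966], [-0.004, 0.966, -0.26], [-1.0, -0.004, 0.001]]
shift(tool) [ 0.0656  0.3025 -0.0276]
tilt fix rotvec tool [-0.      0.0012  0.0037]
```

View pics/w9.png

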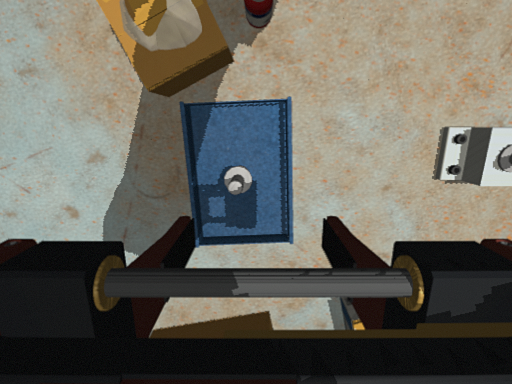

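Pin b stands upright in the tray at (237,181). Moving to pin a.

Emit:
move_arm:
  plan:
    - [-1,0,0.035,-0.003,0,0,0]
    - [-1,0,0.04,-0.004,0,0,0]
    - [-1,0,0.04,-0.004,0,0,0]
    - [-1,0,0.04,-0.004,0,0,0]
    - [-1,0,0.04,-0.004,0,0,0]

```text
time: 13.1
ee_pos: [0.4908, -0.1068, 0.1787]
ee_rot: [0.093, 0.7, -0.093, 0.702]
contact_force: [0.2, -0.2, -0.9]
width: 1.005
```

Emit:
move_arm:
  plan:
    - [-1,0,0.035,-0.003,0,0,0]
    - [-1,0.01,0.035,-0.003,0,0,0]
    - [-1,0.02,0.02,0,0,0,0]
    - [-1,0.01,0,0,0,0,0]
    - [-1,0,0,0,0,0,0]

```text
time: 13.6
ee_pos: [0.5098, -0.008, 0.1405]
ee_rot: [0.091, 0.699, -0.088, 0.704]
contact_force: [0.9, -0.4, 0.1]
width: 1.003
```

```bash
python3 - <<'E'
from h import *
delta([.5093,-.011,.11])
E
```

```text
t 13.6 pos [ 0.5098 -0.008   0.1405] F [ 0.9 -0.4  0.1] w 88.3
T [[0.007, 0.251, 0.968], [0.003, 0.968, -0.251], [-1.0, 0.004, 0.006]]
shift(tool) [ 0.0305 -0.0031  0.0001]
tilt fix rotvec tool [ 0.      0.0057 -0.0041]
```

Emit:
move_arm:
  plan:
    - [-1,0.01,-0.003,0,0,0.006,-0.004]
    - [-1,0.015,0,0,0,0,0]
    - [-1,0.005,0,0,0,0,0]
    - [-1,0,0,0,0,0,0]

```text
time: 14.0
ee_pos: [0.5091, -0.0171, 0.1109]
ee_rot: [0.092, 0.701, -0.092, 0.701]
contact_force: [-0.7, 0.1, -0.4]
width: 0.998
```

```bash
python3 - <<'E'
from h import *
delta([.5093,-.011,.054])
c=vision.capture('wrist'); save(c,'w10'); A=pts(c)
m=(A[...,2]>.0865)&(A[...,2]<.096)&(A[...,0]>.48)&(A[...,0]<.57)&(A[...,1]>-.04)&(A[...,1]<.12)
k,l,st,ce=cv2.connectedComponentsWithStats(m.astype(np.uint8))
for i in range(1,k):
  if st[i,4]>8: 
    p=A[l==i]; print(st[i], cv2.minEnclosingCircle(p[:,:2].astype(np.float32)))
E
```

```text
t 14.0 pos [ 0.5091 -0.0171  0.1109] F [-0.7  0.1 -0.4] w 87.8
T [[0.001, 0.258, 0.966], [-0.001, 0.966, -0.258], [-1.0, -0.001, 0.001]]
shift(tool) [ 0.0569  0.006  -0.0015]
tilt fix rotvec tool [-0.      0.0011  0.0012]
[256 196  20  19 268] ((0.5094379186630249, -0.010644873604178429), 0.007951609790325165)
```

View pics/w10.png

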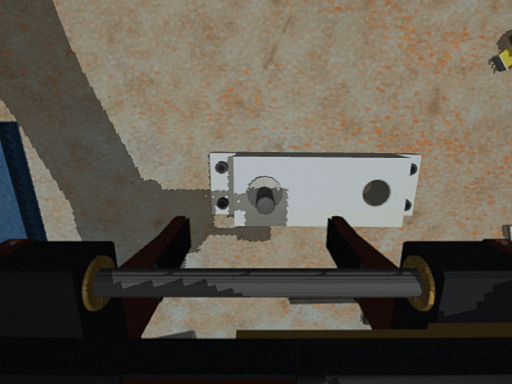

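The wrist view shows pin a at (266,205), and the b bore at (376,193) is empty. It measures (0.5094, -0.0106), consistent with before.

Emit:
move_arm:
  plan:
    - [-1,0,0.006,-0.001,0,0,0]
    - [-1,0.015,0,0,0,0,0]
    - [-1,0.015,0,0,0,0,0]
    - [-1,0.01,0,0,0,0,0]
    - [-1,0,0,0,0,0,0]

```text
time: 14.55
ee_pos: [0.5125, -0.0107, 0.0731]
ee_rot: [0.093, 0.699, -0.092, 0.703]
contact_force: [-0.3, -0.2, 0.8]
width: 1.003
```

```bash
python3 - <<'E'
from h import *
delta([.5094,-.0107,.054])
E
```

```text
t 14.55 pos [ 0.5125 -0.0107  0.0731] F [-0.3 -0.2  0.8] w 88.3
T [[0.006, 0.26, 0.966], [-0.0, 0.966, -0.26], [-1.0, 0.002, 0.006]]
shift(tool) [ 0.019  -0.0009 -0.0031]
tilt fix rotvec tool [-0.      0.0062 -0.0016]
```

Emit:
move_arm:
  plan:
    - [-1,0.006,-0.0008,-0.003,0,0.006,-0.0015]
    - [-1,0.006,0,0,0,0,0]
    - [-1,0.006,0,0,0,0,0]
    - [-1,0,0,0,0,0,0]

```text
time: 14.95
ee_pos: [0.5102, -0.0103, 0.055]
ee_rot: [0.093, 0.701, -0.092, 0.702]
contact_force: [-0.1, -0.5, -0.4]
width: 0.999
```

```bash
python3 - <<'E'
from h import *
delta([.5094,-.0107,.054])
c=vision.capture('wrist'); save(c,'w11')
E
```

```text
t 14.95 pos [ 0.5102 -0.0103  0.055 ] F [-0.1 -0.5 -0.4] w 87.9
T [[0.002, 0.26, 0.966], [0.001, 0.966, -0.26], [-1.0, 0.001, 0.001]]
shift(tool) [ 0.001  -0.0006 -0.0006]
tilt fix rotvec tool [-0.      0.0013 -0.0009]
```

View pics/w11.png

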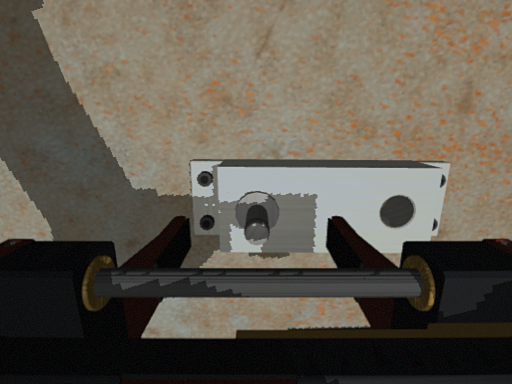

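Pin a at column 257 is centred between the fingers. Closing.

Emit:
move_arm:
  plan:
    - [0.6,0.001,0,0,0,0.001,0]
    - [0.6,0,0,0,0,0,0]
    - [0.6,0,0,0,0,0,0]
    - [0.6,0,0,0,0,0,0]
    - [0.6,0,0,0,0,0,0]
  squeeze: 10

```text
time: 15.5
ee_pos: [0.511, -0.0105, 0.055]
ee_rot: [0.093, 0.7, -0.092, 0.702]
contact_force: [0.1, -0.4, -0.1]
width: 0.583
```

Emit:
move_arm:
  plan:
    - [1,0,0,0,0,0,0]
    - [1,0,0,0,0,0,0]
    - [1,0,0,0,0,0,0]
    - [1,0,0,0,0,0,0]
    - [1,0,0,0,0,0,0]
  squeeze: 10

```text
time: 16.0
ee_pos: [0.511, -0.0105, 0.0552]
ee_rot: [0.093, 0.7, -0.092, 0.702]
contact_force: [-0.6, 0.3, -0.3]
width: 0.17
```

Emit:
move_arm:
  plan:
    - [1,0,0,0,0,0,0]
    - [1,0,0,0,0,0,0]
    - [1,0,0,0,0,0,0]
  squeeze: 58

```text
time: 16.3
ee_pos: [0.5111, -0.0106, 0.0552]
ee_rot: [0.093, 0.7, -0.092, 0.702]
contact_force: [-0.2, -0.3, -0.4]
width: 0.159
```

```bash
python3 - <<'E'
from h import *
delta([.5094,-.0107,.054])
E
```

```text
t 16.3 pos [ 0.5111 -0.0106  0.0552] F [-0.2 -0.3 -0.4] w 14.0
T [[0.002, 0.26, 0.966], [0.001, 0.966, -0.26], [-1.0, 0.002, 0.002]]
shift(tool) [ 0.0012 -0.0006 -0.0016]
tilt fix rotvec tool [-0.      0.0021 -0.0016]
```

Emit:
move_arm:
  plan:
    - [1,-0.001,0,0,0,0,0]
    - [1,-0.001,0,0,0,0,0]

```text
time: 16.5
ee_pos: [0.5107, -0.0105, 0.057]
ee_rot: [0.093, 0.7, -0.092, 0.702]
contact_force: [-0.2, 0.1, -1.5]
width: 0.155
```

Emit:
move_arm:
  plan:
    - [1,-0.001,0,0,0,0,0]
    - [1,-0.001,0,0,0,0,0]

```text
time: 16.7
ee_pos: [0.5105, -0.0105, 0.0591]
ee_rot: [0.093, 0.701, -0.092, 0.701]
contact_force: [-0.4, -0.5, 0.5]
width: 0.159
```

Emit:
move_arm:
  plan:
    - [1,-0.001,0,0,0,0,0]

```text
time: 16.8
ee_pos: [0.5105, -0.0105, 0.0601]
ee_rot: [0.093, 0.701, -0.092, 0.701]
contact_force: [0.6, -0.3, -1.5]
width: 0.155
```

Emit:
move_arm:
  plan:
    - [1,-0.001,0,0,0,0,0]

```text
time: 16.9
ee_pos: [0.5103, -0.0104, 0.0611]
ee_rot: [0.093, 0.701, -0.092, 0.701]
contact_force: [0.8, -0.0, -5.0]
width: 0.154
```

Emit:
move_arm:
  plan:
    - [1,-0.001,0,0,0,0,0]

```text
time: 17.0
ee_pos: [0.5099, -0.0104, 0.0618]
ee_rot: [0.093, 0.701, -0.092, 0.701]
contact_force: [0.5, -1.4, -7.8]
width: 0.157
```

Emit:
move_arm:
  plan:
    - [1,-0.001,0,0,0,0,0]

```text
time: 17.1
ee_pos: [0.5094, -0.0104, 0.0623]
ee_rot: [0.093, 0.701, -0.093, 0.701]
contact_force: [1.3, -0.6, -9.9]
width: 0.157
```

Pin a meets the clip at about 5 mm of rise. I'll build up to about 15 N.

Emit:
move_arm:
  plan:
    - [1,-0.001,0,0.0004,0,0,0]

```text
time: 17.2
ee_pos: [0.5092, -0.0105, 0.0628]
ee_rot: [0.093, 0.702, -0.093, 0.7]
contact_force: [1.1, -1.1, -12.2]
width: 0.156
```

Emit:
move_arm:
  plan:
    - [1,-0.001,0,0.0004,0,0,0]

```text
time: 17.3
ee_pos: [0.5091, -0.0107, 0.0633]
ee_rot: [0.093, 0.702, -0.093, 0.7]
contact_force: [1.5, 0.3, -13.2]
width: 0.157
```

Emit:
move_arm:
  plan:
    - [1,-0.001,0,0.0004,0,0,0]

```text
time: 17.4
ee_pos: [0.509, -0.0108, 0.0638]
ee_rot: [0.092, 0.702, -0.093, 0.7]
contact_force: [0.8, -0.3, -15.0]
width: 0.156
```

Emit:
move_arm:
  plan:
    - [1,-0.0007,0,0.0003,0,0,0]

```text
time: 17.5
ee_pos: [0.5089, -0.0108, 0.0641]
ee_rot: [0.092, 0.703, -0.093, 0.699]
contact_force: [1.8, -0.5, -15.5]
width: 0.157
```

Emit:
move_arm:
  plan:
    - [1,-0.0005,0,0.0003,0,0,0]
    - [1,-0.0005,0,0.0003,0,0,0]

```text
time: 17.7
ee_pos: [0.5089, -0.0109, 0.0644]
ee_rot: [0.092, 0.703, -0.093, 0.699]
contact_force: [2.0, 0.5, -17.4]
width: 0.157
```

Emit:
move_arm:
  plan:
    - [1,-0.0005,0,0.0003,0,0,0]
    - [1,-0.0005,0,0.0003,0,0,0]

```text
time: 17.9
ee_pos: [0.509, -0.011, 0.0649]
ee_rot: [0.092, 0.704, -0.093, 0.698]
contact_force: [1.3, 0.9, -19.0]
width: 0.157
```

Emit:
move_arm:
  plan:
    - [1,-0.0005,0,0.0003,0,0,0]
    - [1,-0.0005,0,0.0003,0,0,0]

```text
time: 18.1
ee_pos: [0.509, -0.0111, 0.0654]
ee_rot: [0.092, 0.704, -0.093, 0.698]
contact_force: [3.2, 0.4, -20.8]
width: 0.159
```

That's close to the limit, so I'll ease back to about 15 N and hold there.

Emit:
move_arm:
  plan:
    - [1,0.001,0,0,0,0,0]

```text
time: 18.2
ee_pos: [0.509, -0.0111, 0.0644]
ee_rot: [0.092, 0.704, -0.093, 0.698]
contact_force: [1.6, -0.4, -17.2]
width: 0.156
```

```bash
python3 - <<'E'
from h import *
delta([.5105,-.0106,.0638])
E
```

```text
t 18.2 pos [ 0.509  -0.0111  0.0644] F [  1.6  -0.4 -17.2] w 13.7
T [[-0.009, 0.259, 0.966], [-0.001, 0.966, -0.259], [-1.0, -0.003, -0.008]]
shift(tool) [0.0005 0.0009 0.0013]
tilt fix rotvec tool [-0.     -0.0081  0.0034]
```

Emit:
move_arm:
  plan:
    - [1,0.0004,0,0.0004,0,-0.003,0.001]

```text
time: 18.3
ee_pos: [0.5094, -0.0113, 0.064]
ee_rot: [0.092, 0.703, -0.093, 0.699]
contact_force: [1.4, -0.7, -16.4]
width: 0.156
```

Emit:
move_arm:
  plan:
    - [1,0,0,0.0003,0,-0.003,0.001]

```text
time: 18.4
ee_pos: [0.5097, -0.0114, 0.0641]
ee_rot: [0.092, 0.702, -0.093, 0.7]
contact_force: [1.0, 0.6, -16.3]
width: 0.159
```

Emit:
move_arm:
  plan:
    - [1,0,0,0.0002,0,-0.001,0.0]

```text
time: 18.5
ee_pos: [0.5098, -0.0114, 0.0642]
ee_rot: [0.092, 0.701, -0.093, 0.701]
contact_force: [0.8, 0.2, -16.5]
width: 0.158
```

Steady at about 16.4 N gross, which is about 15.2 N plus the pin's weight. Holding.

Emit:
move_arm:
  plan:
    - [1,0.0002,0,0,0,0,0]
    - [1,0.0001,0,0,0,0,0]

```text
time: 18.7
ee_pos: [0.5097, -0.0114, 0.0641]
ee_rot: [0.092, 0.701, -0.093, 0.701]
contact_force: [1.2, 0.2, -14.8]
width: 0.152
```

Emit:
move_arm:
  plan:
    - [1,0.0001,0,0,0,0,0]
    - [1,0.0001,0,0,0,0,0]

```text
time: 18.9
ee_pos: [0.5097, -0.0114, 0.064]
ee_rot: [0.092, 0.701, -0.093, 0.701]
contact_force: [1.7, -0.0, -15.4]
width: 0.154
```

Emit:
move_arm:
  plan:
    - [1,0.0001,0,0,0,0,0]
    - [1,0.0001,0,0,0,0,0]

```text
time: 19.1
ee_pos: [0.5098, -0.0114, 0.0639]
ee_rot: [0.092, 0.701, -0.093, 0.701]
contact_force: [0.4, 0.5, -14.8]
width: 0.155
```

Emit:
move_arm:
  plan:
    - [1,0,0,0,0,0,0]
    - [1,0,0,0,0,0,0]
    - [1,0,0,0,0,0,0]

```text
time: 19.4
ee_pos: [0.5098, -0.0114, 0.0639]
ee_rot: [0.092, 0.701, -0.093, 0.701]
contact_force: [0.2, 0.7, -14.2]
width: 0.16
```

Emit:
move_arm:
  plan:
    - [1,0,0,0,0,0,0]
    - [1,0,0,0,0,0,0]
    - [1,0,0,0,0,0,0]

```text
time: 19.7
ee_pos: [0.5098, -0.0114, 0.0639]
ee_rot: [0.092, 0.701, -0.093, 0.701]
contact_force: [1.3, -1.0, -14.8]
width: 0.159
```

```bash
python3 - <<'E'
from h import *
delta([.5108,-.0106,.0552])
c=vision.capture('wrist'); A=pts(c)
d=np.hypot(A[...,0]-.509,A[...,1]+.0115)
m=(d<.02)&(A[...,2]>.03)&(A[...,2]<.125)
print(np.histogram(A[m][:,2],bins=np.arange(.03,.126,.0025)))
E
```

```text
t 19.7 pos [ 0.5098 -0.0114  0.0639] F [  1.3  -1.  -14.8] w 14.0
T [[-0.001, 0.259, 0.966], [-0.0, 0.966, -0.259], [-1.0, -0.001, -0.001]]
shift(tool) [0.0087 0.001  0.0008]
tilt fix rotvec tool [ 0.     -0.0007  0.0006]
(array([  0,   0,   0,   0,   1, 382,  31,   0,   0,  15, 153, 553,  14,
        15,  21,  20,  23,  21,  27,  22,  28,  24,  22,  19,  42,  72,
       161, 376,  48,  79,  73,  58,  58,  72,  70, 101,  71,  68]), array([0.03  , 0.0325, 0.035 , 0.0375, 0.04  , 0.0425, 0.045 , 0.0475,
       0.05  , 0.0525, 0.055 , 0.0575, 0.06  , 0.0625, 0.065 , 0.0675,
       0.07  , 0.0725, 0.075 , 0.0775, 0.08  , 0.0825, 0.085 , 0.0875,
       0.09  , 0.0925, 0.095 , 0.0975, 0.1   , 0.1025, 0.105 , 0.1075,
       0.11  , 0.1125, 0.115 , 0.1175, 0.12  , 0.1225, 0.125 ]))
```

It held about 15 N for over a second. The flange rose about 9 mm without slipping, so a is retained. I'll let it back down.

Emit:
move_arm:
  plan:
    - [1,0.0015,0.0005,0.0004,0,0,0]
    - [1,0.0015,0.0005,0.0004,0,0,0]
    - [1,0.0015,0,0,0,0,0]

```text
time: 20.05
ee_pos: [0.5119, -0.011, 0.0605]
ee_rot: [0.093, 0.701, -0.093, 0.701]
contact_force: [-0.4, -0.8, -3.0]
width: 0.152
```

Emit:
move_arm:
  plan:
    - [1,0.001,0,0,0,0,0]
    - [1,0.001,0,0,0,0,0]

```text
time: 20.25
ee_pos: [0.5138, -0.011, 0.0598]
ee_rot: [0.093, 0.699, -0.092, 0.703]
contact_force: [-1.6, 0.4, -1.0]
width: 0.159
```

```bash
python3 - <<'E'
from h import *
delta([.5108,-.0106,.0552])
E
```

```text
t 20.25 pos [ 0.5138 -0.011   0.0598] F [-1.6  0.4 -1. ] w 14.0
T [[0.005, 0.26, 0.966], [0.0, 0.966, -0.26], [-1.0, 0.002, 0.004]]
shift(tool) [ 0.0046 -0.0004 -0.003 ]
tilt fix rotvec tool [-0.      0.0044 -0.0016]
```

Emit:
move_arm:
  plan:
    - [1,0,-0.0004,-0.003,0,0.0045,-0.0015]
    - [1,0.001,0,0,0,0,0]

```text
time: 20.45
ee_pos: [0.5122, -0.0105, 0.0598]
ee_rot: [0.093, 0.7, -0.092, 0.702]
contact_force: [-0.9, 0.1, -1.9]
width: 0.157
```

```bash
python3 - <<'E'
from h import *
delta([.5108,-.0106,.0552])
E
```

```text
t 20.45 pos [ 0.5122 -0.0105  0.0598] F [-0.9  0.1 -1.9] w 13.8
T [[0.003, 0.26, 0.966], [0.001, 0.966, -0.26], [-1.0, 0.001, 0.002]]
shift(tool) [ 0.0046 -0.0004 -0.0013]
tilt fix rotvec tool [-0.      0.0025 -0.0012]
```

Emit:
move_arm:
  plan:
    - [1,0.001,0,-0.0012,0,0.0025,-0.001]
    - [1,0.001,0,0,0,0,0]
    - [1,0.001,0,0,0,0,0]

```text
time: 20.75
ee_pos: [0.5116, -0.01, 0.0572]
ee_rot: [0.093, 0.701, -0.092, 0.701]
contact_force: [-0.1, 0.5, -1.1]
width: 0.158
```

```bash
python3 - <<'E'
from h import *
delta([.5108,-.0106,.0552])
E
```

```text
t 20.75 pos [ 0.5116 -0.01    0.0572] F [-0.1  0.5 -1.1] w 13.9
T [[0.001, 0.26, 0.966], [0.001, 0.966, -0.26], [-1.0, 0.001, 0.001]]
shift(tool) [ 0.002  -0.0008 -0.0006]
tilt fix rotvec tool [ 0.      0.0012 -0.0009]
```

Emit:
move_arm:
  plan:
    - [1,0.001,-0.0005,-0.0005,0,0.001,-0.001]

```text
time: 20.85
ee_pos: [0.511, -0.0103, 0.0561]
ee_rot: [0.093, 0.701, -0.093, 0.701]
contact_force: [-0.1, 0.0, -0.5]
width: 0.159
```

Emit:
move_arm:
  plan:
    - [1,0.0007,0,0,0,0,0]

```text
time: 20.95
ee_pos: [0.511, -0.0103, 0.0552]
ee_rot: [0.093, 0.701, -0.093, 0.701]
contact_force: [-0.3, -0.5, -1.9]
width: 0.157
```

Emit:
move_arm:
  plan:
    - [1,0.0005,0,0,0,0,0]

```text
time: 21.05
ee_pos: [0.5113, -0.0105, 0.055]
ee_rot: [0.093, 0.701, -0.093, 0.701]
contact_force: [-0.8, -1.2, 8.2]
width: 0.154
```

Emit:
move_arm:
  plan:
    - [1,0.0005,0,0,0,0,0]

```text
time: 21.15
ee_pos: [0.5116, -0.0106, 0.055]
ee_rot: [0.093, 0.701, -0.093, 0.701]
contact_force: [-2.9, 0.3, 7.9]
width: 0.157
```

Seated at 0.055. Releasing.

Emit:
move_arm:
  plan:
    - [1,0,0,0,0,0,0]
    - [1,0,0,0,0,0,0]
    - [0.5,0,0,0,0,0,0]
    - [0.5,0,0,0,0,0,0]
    - [0.0,0,0,0,0,0,0]
  squeeze: 5

```text
time: 21.65
ee_pos: [0.5118, -0.0107, 0.055]
ee_rot: [0.093, 0.701, -0.093, 0.701]
contact_force: [-0.7, 0.6, -0.6]
width: 0.31
```

Emit:
move_arm:
  plan:
    - [-0.5,0,0,0,0,0,0]
    - [-0.5,0,0,0,0,0,0]
    - [-0.5,-0.01,0,0,0,0,0]
    - [-0.5,-0.02,0,0,0,0,0]
    - [-0.5,-0.03,0,0,0,0,0]

```text
time: 22.15
ee_pos: [0.509, -0.0109, 0.1145]
ee_rot: [0.092, 0.703, -0.094, 0.699]
contact_force: [0.6, 0.2, 0.3]
width: 0.739
```

Emit:
move_arm:
  plan:
    - [-1,-0.03,0,0,0,0,0]
    - [-1,-0.04,0,0,0,0,0]
    - [-1,0,0.04,-0.02,0,0,0]
    - [-1,0,0.04,-0.02,0,0,0]
    - [-1,0,0.04,-0.02,0,0,0]

```text
time: 22.65
ee_pos: [0.4869, 0.1165, 0.1961]
ee_rot: [0.098, 0.698, -0.098, 0.703]
contact_force: [0.2, 0.8, 0.6]
width: 1.001
```

Emit:
move_arm:
  plan:
    - [-1,0,0.04,-0.02,0,0,0]
    - [-1,0,0.03,-0.02,0,0,0]
    - [-1,0,0.02,-0.01,0,0,0]
    - [-1,0,0,0,0,0,0]

```text
time: 23.05
ee_pos: [0.4605, 0.2271, 0.1997]
ee_rot: [0.097, 0.697, -0.094, 0.704]
contact_force: [0.0, 0.2, -0.0]
width: 0.999
```

```bash
python3 - <<'E'
from h import *
print(r.get_state()['ee_pos'])
A0=np.load('top0.npy'); i0=cv2.imread('pics/top0.png')
for n in ['top','side']:
    c=vision.capture(n); save(c,n+'_end'); A=pts(c)
    for nm,(x,y),R in (('a',(.509,-.0125),.02),('b',(.538,.094),.02),('tray',(.450,-.3345),.03)):
        d=np.hypot(A[...,0]-x,A[...,1]-y)
        m=(d<R)&(A[...,2]>-.02)&(A[...,2]<.125)
        z=A[m][:,2]; print(n,nm,np.histogram(z,bins=np.arange(0,.1,.005))[0], z.max() if len(z) else None)
    m=(A[...,2]>.0835)&(A[...,2]<.096)&(abs(A[...,0]-.509)<.025)&(abs(A[...,1]+.0125)<.025); p=A[m]; print(n,'a top',cv2.minEnclosingCircle(p[:,:2].astype(np.float32)) if len(p) else None, np.median(p[:,2]))
E
```

```text
[0.46051574 0.22709134 0.19969843]
top a [ 0  0  0  0  0  0  0  1 45 88 23  1  3  3  0  0  4 25 11] 0.09260922078366732
top b [30  7  4  1  6  3  5  7 85 25  0  0  0  0  0  0  0  0  0] 0.04746114425919064
top tray [207  18   7   0   0   0   0   0  44  39   3   4   2   3   3   1  22  13
   1] 0.09086745096994886
top a top ((0.5080854296684265, -0.01265021599829197), 0.008024079725146294) 0.08911817799332795
side a [ 0  0  0  0  0  0  0  2 31 68 12  6 11 11  8 10  8 22  0] 0.08948349931037912
side b [ 0  0  0  1  5 10 14 16 57  1  0  0  0  0  0  0  0  0  0] 0.04551886643864417
side tray [134  53   8   9   3   0   0   7 104  23  12   9  11  11  10  18  40   2
   0] 0.0853415249282757
side a top ((0.5074976682662964, -0.013335363008081913), 0.007763687986880541) 0.08748614459166808
```

View pics/top_end.png

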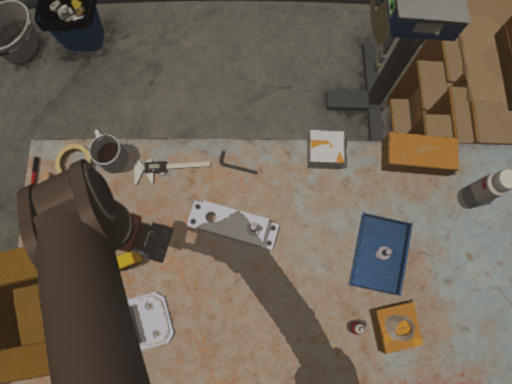

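View pics/side_end.png

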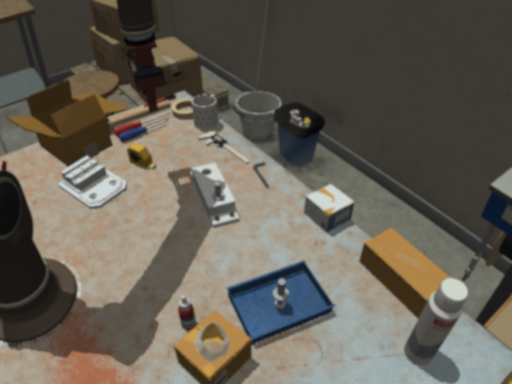

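Both end views agree. Pin a is home with its stem top at 0.089 m. Pin b stands in the tray at top-view (384,253), with its top at about 0.085 m. The carton, key and tape measure are where they were.

```bash
python3 -c "
from bench import r
print(r.finish_job(), r.get_state()['time'])"
```

```text
the job is handed in; nothing more can be done
the job is handed in; nothing more can be done
```

The job is handed in: pin b had lost its clip and now stands in the parts tray, and pin a is retained and back home in the block. It took about 23 s of the 58 s allowed.

- **Pin b (+y bore):** it lifted about 12 mm with only its own weight on the wrist, more than the 8 mm maximum end play, so it could not be pulled at 15 N. I lifted it out and set it upright near the tray's centre. It was touching the floor before I let go.
- **Pin a (-y bore):** it met the clip after about 5 mm. I held it at about 14–16.5 N for roughly 1.4 s, then lowered it until it seated.
- **Overshoot:** while building up the pull on pin a, the force crept past 15 N to a reading of 20.8 N before I eased it back. Readings scatter by about ±0.7 N and include the pin's 1.2 N weight, so the peak came very close to the 21 N limit.
- **Last checks:** pin a's stem top is at 0.087–0.089 m (home is 0.089), and pin b's top is at 0.085–0.091 m (2 mm floor plus 83 mm pin gives 0.085). By eye, nothing else on the bench had moved. The gripper was open and clear of everything.
- **Disagreement:** the wrist camera put the pins about 2–3 mm further in +y than the other two cameras did. I used the wrist values for gripping, and both pins were gripped with no side load.

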